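# Hang the control box on the stand and hold it against the sprung pad

## Task

Hang the grey control box by its carrying handle on the stand's two hooks, with its blue-striped front towards the open ends of the hooks and its back still clear of the spring-loaded pad. Then push the hanging box straight back so that it lies squarely against the pad with a steady push of about 10 N, and keep it there as a third hand for a colleague who will fasten it: finish while still pressing, without letting go or backing off. Leave the other things on the bench where they are.

Things in the scene. Friction and masses are not known exactly. Their poses are not given: they have to be found in the camera images.
- control_box: Loose grey plastic instrument box, 0.55 to 0.8 kg, 80 mm deep (its x), 150 mm wide (its y), top face 110 mm above its underside; origin under its centre, z up. Starts upright on the bench, front roughly towards the robot. Front (its -x face) flat, with a blue stripe 73 to 103 mm above the underside; back (+x) plain and flat. A black carrying handle stands on its top.
- handle (a point): Centre of the control box's handle bar, 170 mm above the box's underside, over its middle; axes as the box's. The level bar runs along the box's y: 10 mm thick (x), 12 mm high, 132 mm long, on two end legs 6 mm wide. The open window under the bar is 54 mm high and 120 mm wide.
- front (a point): Centre of the control box's front face (its -x face), 55 mm above its underside and 40 mm before its middle; axes as the box's. Pushed below its middle, the hanging box swings rather than slides; push at or above the middle of its front.
- stand: Fixed stand: blue base plate (190 x 200 x 12 mm), two bent steel rods forming the hooks, and between them a grey housing with the spring-loaded pad. Origin on the bench surface midway between the upright rods; +x points from the open ends of the hooks back to the uprights (the way the box is pushed), z up. Nothing of it is higher than the hook tips.
- hooks: Two hooks of 10 mm rod at stand y = 36 and -36 mm, origin and axes as the stand: upright at x = 0, then level towards -x, upper side 230 mm above the bench; the end at x = -110 mm is turned up to 243 mm. With the handle bar resting on both, its centre is 236 mm up; the box is clear of the pad while the bar's centre is at stand x -100 to -75 mm.
- pad_face (a point): Rubber-faced upright pad, 110 mm wide x 90 mm high, facing stand -x; origin at the centre of its face, 121 mm above the bench, at stand x = -35 mm when free. It moves straight back (stand +x) on its spring when pressed.
- pad (a joint): How far the pad is pushed back, m: 0 free, at most 0.025 (end stop). Spring 800 N/m, no preload, so 10 N is 0.0125. The box's friction on the hooks takes up some newtons of the push besides.
- beaker: Glass beaker, 70 mm wide, 95 mm tall, bystander; origin under its centre.
- dish: White ceramic dish, 90 mm wide, 35 mm tall, bystander; origin under its centre.
- wash_bottle: White plastic bottle, 60 mm wide, 160 mm tall, bystander; origin under its centre.
- jar: Amber glass jar, 60 mm wide, 80 mm tall, bystander; origin under its centre.
- cork_ring: Cork ring, 100 mm wide, 30 mm high, bystander; origin under its centre.
- screwdriver: Screwdriver lying on the bench, along its x, bystander.
- boss_head: Aluminium clamp block 30 x 50 x 30 mm with a black thumb screw, bystander; origin under the block.
Things that resemble listed ones, but are neither listed nor needed, are in the scene too. Leave any yellow look-alike of the control_box alone.

How it is judged (in metres and radians):
On the way, in this order (a step that is already met when the one before it is completed fails the run):
1. the box hangs by its handle on both hooks, front outwards, still clear of the pad (x of front in the frame of stand below -0.083 m and x of handle in the frame of stand between -0.107 and -0.045 m and y of handle in the frame of stand between -0.022 and 0.022 m and z of handle in the frame of stand between 0.231 and 0.241 m and contact force between control_box and hooks above 2 N and z of control_box in the frame of stand above 0.04 m and contact force between control_box and pad below 0.5 N), for 0.2 s.
2. the box is pressed squarely against the pad with 5 to 15 N for 2 s (x of front in the frame of stand below -0.083 m and x of handle in the frame of stand between -0.107 and -0.045 m and y of handle in the frame of stand between -0.022 and 0.022 m and z of handle in the frame of stand between 0.231 and 0.241 m and contact force between control_box and hooks above 2 N and contact force between control_box and pad between 5 and 15 N and value of joint pad between 0.005 and 0.02 m and angle between control_box's own z axis and vertical below 0.12 rad and angle between the x axis of control_box and the x axis of stand, either way round below 0.12 rad), for 2 s.
At the end, for the whole second after the job is handed in: Still pressing: box front outwards, handle bar resting on both hooks (height within 5 mm, sideways within 22 mm, hooks carry over 2 N), upright and square to the stand within 0.12 rad, back on the pad with 5 to 15 N (pad back 5 to 20 mm), box and pad at rest (all of step 2 and linear speed of control_box below 0.02 m/s and velocity of joint pad between -0.01 and 0.01 m/s and height (world z) of control_box above 0.04 m); the arm keeps its last pose, push and grip.
It fails at once if a bystander on the bench is moved by more than 30 mm (distance of any of beaker, dish, wash_bottle, jar, cork_ring, screwdriver, boss_head from where it was at the start of the episode above 0.03 m).
It also fails if it takes over 58 s, if anything falls off the work surface, if the arm or the gripper's body presses on something with over 40 N, if the wrist force passes 120 N, or if a joint passes its speed limit or range.

## Robot

A 6-joint arm with a two-finger parallel gripper is mounted at the origin on the work surface. World frame = base frame: x ahead of the robot, y to its left, z up, the work surface at z = 0. Lengths are in mm, angles in rad, forces in N, time in s.
With the tool pointing down it reaches from about 325 to 775 mm from the base axis. Payload 5.5 kg.
Tool frame: the origin (TCP) lies on the centre line of the jaws, within the pads' length; the fingertips stand 17 mm ahead of it and the grasp point (between the pads) lies 2 mm behind it; z points along the fingers, y is the direction in which the jaws open and shut (so a half turn about z gives the same grasp; the last joint's range is limited). The gripper opens to 85 mm and grips with 20 to 120 N. Pads are 22 mm wide; open, the fingers measure 114 mm over their backs; the gripper's body (76 mm by 85 mm) begins 54 mm behind the grasp point. The pads swing forward as they close: fully open they stand 13 mm farther back than shut.
Start: joints at [-0.057, 0.091, 1.231, -0, 1.82, -0.057], TCP at [600.014, -0.003, 248.275] pointing down, gripper open.
Joint ranges: [-2.87, 2.87], [-0.86, 2.18], [0.17, 2.46], [-1.51, 4.65], [0.06, 2.69], [-2.65, 2.65]. Speed limits (rad/s): [2.57, 2.57, 3.01, 3.14, 3.14, 3.14].

## Interface

Orientations are given as a unit quaternion [x, y, z, w].
In Python, from station import monitor, vision, arm gives the robot as it stands.
- The arm moves only by the tool arm_command, never from a script. Its argument "targets" is text: rows parted by semicolons, each of 7 numbers parted by spaces: the finger opening in mm, from 0 to 85.4, then the shift along the world's x, y, z in mm, then the turn, a rotation vector about the world's x, y, z in rad. A call has exactly 5 rows; each row shifts and turns the pose as measured when the row begins; what a row does not reach is not made up. A row lasts 1/10 s, in which the tool goes at most 50 mm and 8.59 degrees, less where a joint would pass 70% of its speed; a pose out of reach is approached as far as the arm can. A call is refused whole if a number of a shift passes 50 or a number of a turn 0.15, either way. A call with a gripper value outside its range is refused whole. The fingers move at their own pace and stop on an object; "newtons" is the grip in N (left out, the last holds). Time passes only in rows, so rows that do not move let the fingers close, or fill a call up. It gives the time, the measured TCP pose, the force and the opening at its end, in the units of the state.
- monitor.sense(): the state, without advancing time (a new reading comes with each control period).
- vision.grab_frame(name): name is "scene" or "side" or "wrist"; returns (picture, depth): 400x640x3 uint8, blue, green, red; 400x640 float32, mm along the optical axis (not along the pixel's ray), 0 where there is no reading.
- vision.camera_params(name): a dict with "camera_matrix" (3x3 intrinsics, pixels), "k1" (the pictures are not rectified: a ray, as slopes to the right and down, at radius r is drawn at 1 + k1 r^2 times it, then the intrinsics apply), "R" (3x3) and "t" (3): a world point X has camera coordinates R X + t; the wrist camera has in their place "tool_from_camera" (4x4, takes a point from camera to tool coordinates, whose origin is the TCP and whose axes are the flange's). Camera axes: x right, y down, z forward; pixel columns grow to the right and rows downward; lengths in mm; the calibration is good to about 2 mm. A picture is of the moment at which its call begins: read the wrist's pose just before it. camera_params takes no time and is no camera call.
- arm.finish_job(): hands the job in, once; it reports no verdict.
The state is a dict: "time": time; "joint_pos": joint angles; "qd": joint speeds; "joint_torque": joint torques, N m; "position": TCP position; "tool_rot": TCP orientation; "ft_force": force on the tool from outside, world axes, zero at the start; "wrist_torque": the same for the moment, N m; "gripper_width": finger opening in mm.
Only numpy, scipy, OpenCV 4.12 (cv2) and the standard library are available. Lean on these libraries where they do the work, as an engineer would, in place of code of your own. Each camera call takes 0.05 s, during which the arm holds its last target. There are 200 camera calls.

## Working session

There is one attempt and no reset: what is moved stays moved. The work goes in short steps, Python scripts to look and compute and a tool call to move; the robot and the scene stay as the last step left them, time stands still between calls to the robot, and variables do not carry over. Pictures are saved under pics/ and viewed, about 8 in all and at most 12, crops included, and the job is handed in when it is done.

Besides the shell and the picture viewer there is one more tool, called after "Emit:" by a JSON object that holds its "op" and its "data". arm_command: Moves the arm, as the interface text tells. Its arguments: {"type":"object","properties":{"targets":{"type":"string"},"newtons":{"type":"number"}},"required":["targets"]}

```bash
mkdir -p pics
cat > h.py <<'E'
import numpy as np, cv2
from station import monitor, vision, arm
from scipy.spatial.transform import Rotation as Ro
def cloud(name, frame=None):
    s=monitor.sense()
    img,d=vision.grab_frame(name)
    p=vision.camera_params(name); K=np.array(p["camera_matrix"],float)
    v,u=np.mgrid[0:400,0:640]
    uv=np.stack([u.ravel(),v.ravel()],1).astype(np.float64)[:,None]
    n=cv2.undistortPoints(uv,K,np.array([p["k1"],0,0,0,0.]))[:,0].reshape(400,640,2)
    P=np.dstack([n[...,0]*d,n[...,1]*d,d]).astype(float)
    if "R" in p: W=(P-np.array(p["t"]).ravel())@np.array(p["R"])
    else:
        T=np.array(p["tool_from_camera"]); W=P@T[:3,:3].T+T[:3,3]
        W=W@Ro.from_quat(s["tool_rot"]).as_matrix().T+np.array(s["position"])
    W[d==0]=np.nan
    return img,d,W
E
python3 - <<'E'
from h import *
print(monitor.sense())
for n in("scene","side"):
    i,d,W=cloud(n); np.savez(n+".npz",i=i,d=d,W=W); cv2.imwrite(f"pics/{n}0.png",i)
E
```

```text
{'time': 0.0, 'joint_pos': array([-5.67385404e-02,  9.18731652e-02,  1.23190042e+00, -2.94897004e-05,
        1.81978990e+00, -5.67065540e-02]), 'qd': array([ 0.00049354,  0.00240429, -0.0003566 ,  0.00052039, -0.00021332,
       -0.00072085]), 'joint_torque': array([ 1.92109423e-03, -4.58737707e+01, -4.18019521e+01,  2.08830479e-04,
        1.19483890e-02, -1.60596358e-05]), 'position': array([ 5.99750213e+02, -1.99802041e-02,  2.47134061e+02]), 'tool_rot': array([ 7.07120306e-01,  7.07092569e-01, -6.66834383e-04, -7.25658002e-04]), 'ft_force': array([ 0.88833507, -0.39438537, -0.28320496]), 'wrist_torque': array([-0.00685928, -0.00785814,  0.00892278]), 'gripper_width': 85.60392576618345}
```

View pics/scene0.png

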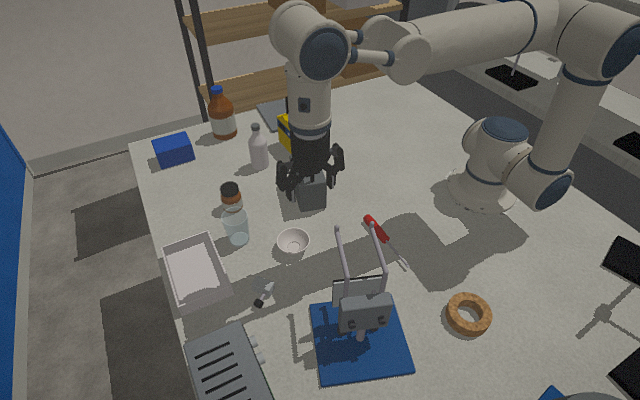

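View pics/side0.png

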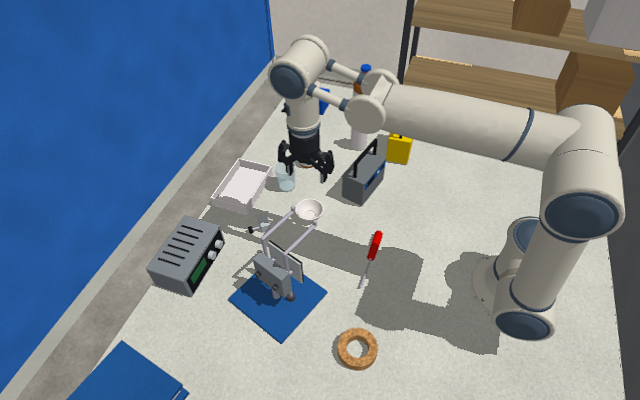

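Side view: the control box is at about (365,178), grey with a black handle and a blue stripe on the robot side. The yellow look-alike is at (399,149), to be left alone, and a larger grey power-supply unit at (185,255) has no carrying handle. The stand is at (278,295) on its blue base, with dish (308,209), screwdriver (372,255) and cork ring (357,348) nearby. Next I measure and confirm with a crop.

Run:
```python
from h import *
S={n:np.load(n+".npz") for n in("scene","side")}
for n in S:
    i,W=S[n]["i"],S[n]["W"]; hsv=cv2.cvtColor(i,cv2.COLOR_BGR2HSV)
    H,s,v=[hsv[...,k].astype(int) for k in range(3)]
    x,y,z=W[...,0],W[...,1],W[...,2]
    blue=(H>95)&(H<125)&(s>120)&(abs(z-12)<8)&(x<1000)
    nn,l,st,c=cv2.connectedComponentsWithStats(blue.astype(np.uint8))
    for k in range(1,nn):
        if st[k,4]>300:
            q=W[l==k]; r=cv2.minAreaRect(q[:,:2].astype(np.float32)); print(n,"blue",st[k],r,np.nanmedian(q[:,2]))
    # heights clusters
    m=(z>8)&(x>250)&(x<1000)&(abs(y)<600)
    nn,l,st,c=cv2.connectedComponentsWithStats(m.astype(np.uint8))
    for k in range(1,nn):
        if st[k,4]>60:
            q=W[l==k]; print(n,st[k],np.round(np.percentile(q,[2,50,98],axis=0)).tolist())
# box in side
i,W=S["side"]["i"],S["side"]["W"]
sub=np.s_[135:210,335:395]
q=W[sub]; 
top=abs(q[...,2]-110)<5; r=cv2.minAreaRect(q[top][:,:2].astype(np.float32)); print("top",top.sum(),r, cv2.boxPoints(r).round().tolist())
bar=(q[...,2]>155)&(q[...,2]<182)&(i[sub].max(2)<60); b=q[bar]; print("bar",bar.sum(),cv2.minAreaRect(b[:,:2].astype(np.float32)),b.mean(0),b[:,2].min(),b[:,2].max())
hsv=cv2.cvtColor(i[sub],cv2.COLOR_BGR2HSV); st=(hsv[...,0]>100)&(hsv[...,0]<130)&(hsv[...,1]>120)&(q[...,2]>50); f=q[st];print("stripe",st.sum(),np.round(np.percentile(f,[2,50,98],axis=0)).tolist(), np.polyfit(f[:,1],f[:,0],1))
for n in S:
    W=S[n]["W"];z=W[...,2]
    for n2,lo,hi in(("hookhi",222,246),("hook mid",150,215)):
        m=(z>lo)&(z<hi);
        nn,l,st,c=cv2.connectedComponentsWithStats(m.astype(np.uint8))
        for k in range(1,nn):
            if 15<st[k,4]<3000:
                p=W[l==k]; print(n,n2,st[k],cv2.minAreaRect(p[:,:2].astype(np.float32)),p[:,2].mean().round())
a=cv2.resize(i[130:215,325:420],None,fx=4,fy=4); b=cv2.resize(i[195:345,220:335],None,fx=3,fy=3)
h=max(a.shape[0],b.shape[0]); pad=lambda im:cv2.copyMakeBorder(im,0,h-im.shape[0],0,0,0)
cv2.imwrite("pics/crop1.png",np.hstack([pad(a),pad(b)]))
```

```text
scene blue [ 310  302  105   85 5066] ((605.3040771484375, 237.1118927001953), (189.07241821289062, 198.0355224609375), 70.22177124023438) 11.259387770087951
scene [  269     0   228   212 19102] [[266.0, -448.0, 45.0], [555.0, 35.0, 538.0], [651.0, 70.0, 612.0]]
scene [248 122  21  47 684] [[547.0, -448.0, 11.0], [578.0, -423.0, 86.0], [601.0, -411.0, 160.0]]
scene [154 140  41  28 696] [[762.0, -598.0, 10.0], [820.0, -576.0, 48.0], [876.0, -570.0, 70.0]]
scene [ 219  181   30   65 1365] [[696.0, -308.0, 12.0], [736.0, -188.0, 65.0], [775.0, -128.0, 95.0]]
scene [ 309  214  107  173 9326] [[398.0, 28.0, 9.0], [615.0, 247.0, 13.0], [708.0, 337.0, 229.0]]
scene [276 227  34  28 599] [[583.0, -104.0, 9.0], [617.0, -79.0, 22.0], [664.0, -22.0, 36.0]]
scene [ 161  230   73   85 1270] [[814.0, -198.0, 9.0], [882.0, -61.0, 31.0], [942.0, 2.0, 41.0]]
scene [251 276  24  33 409] [[723.0, 2.0, 10.0], [752.0, 32.0, 27.0], [780.0, 69.0, 31.0]]
scene [ 446  292   47   44 1255] [[311.0, 268.0, 10.0], [362.0, 316.0, 29.0], [406.0, 360.0, 32.0]]
scene [ 183  320   92   80 5078] [[821.0, 125.0, 60.0
[... 5210 characters left out ...]
 [360  64  11  11  87] ((620.7395629882812, -677.2897338867188), (39.75404357910156, 37.85751724243164), 68.27225494384766) 185.0
side hook mid [354 138  24  31 160] ((494.0428466796875, -232.16744995117188), (136.389892578125, 12.185369491577148), 75.31676483154297) 172.0
side hook mid [ 492  217   66  121 2472] ((4.681632995605469, 67.10696411132812), (301.9320983886719, 130.8642578125), 86.36940002441406) 187.0
side hook mid [268 240  17  16 109] ((615.91650390625, 183.6098175048828), (11.680971145629883, 56.49660110473633), 70.20612335205078) 163.0
side hook mid [253 242  50  42 731] ((596.539794921875, 223.5287322998047), (71.58255004882812, 106.50521087646484), 70.31951141357422) 167.0
```

View pics/crop1.png

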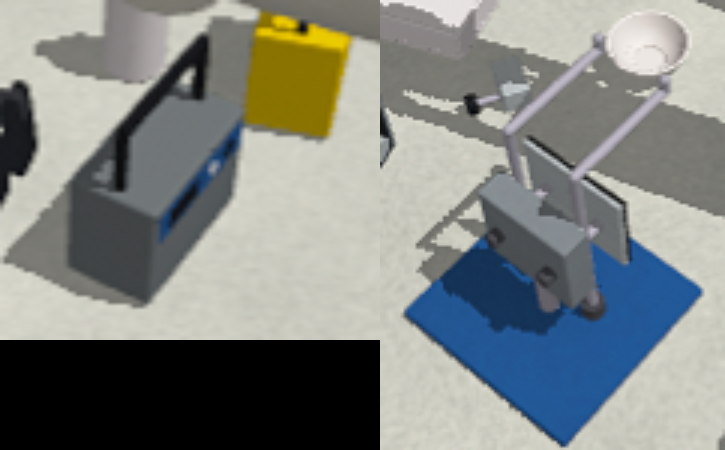

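Crop: the grey box with black handle and blue stripe is confirmed as the target. The hooks' open ends point up-right towards the dish, and the pad faces that way too.

Estimates:
- **Box:** bar at (493.5, -229.5), yaw -14.7°.
- **Stand:** origin (599.6, 223.2), yaw 70.3°, hooks verified in both views.

Moving above the handle now.

Emit:
{"op": "arm_command", "data": {"targets": "85 -21 -46 0 0 0 -0.051; 85 -21 -46 0 0 0 -0.051; 85 -21 -46 0 0 0 -0.051; 85 -21 -46 0 0 0 -0.051; 85 -22 -45 0 0 0 -0.053", "newtons": 80}}

```text
time: 0.6
position: [493.0, -224.6, 242.6]
tool_rot: [0.791, 0.612, -0.001, -0.004]
ft_force: [0.7, -1.3, -1.3]
gripper_width: 84.9
```

Run:
```python
from h import *
for n in("wrist","side"):
    i,d,W=cloud(n)
    m=(W[...,2]>160)&(W[...,2]<185)&(abs(W[...,0]-493)<60)&(abs(W[...,1]+229)<90)&(i.max(2)<70)
    b=W[m]; print(n,m.sum())
    if m.sum()>20: print(cv2.minAreaRect(b[:,:2].astype(np.float32)),np.percentile(b,[2,50,98],axis=0).round(1).tolist())
    s=monitor.sense();print(s["position"],Ro.from_quat(s["tool_rot"]).as_matrix().round(3).tolist())
```

```text
wrist 3105
((496.3686828613281, -232.0651397705078), (131.00701904296875, 9.53918743133545), 75.85414123535156) [[480.1, -291.3, 174.4], [498.5, -222.3, 176.0], [513.9, -170.0, 177.4]]
[ 489.68323444 -231.18694957  242.52803082] [[0.26, 0.965, -0.009], [0.966, -0.26, 0.0], [-0.002, -0.009, -1.0]]
side 119
((494.24139404296875, -230.19053649902344), (132.46279907226562, 10.113956451416016), 75.3580322265625) [[476.4, -288.6, 164.2], [495.0, -222.9, 175.0], [513.2, -167.4, 179.2]]
[ 491.40822755 -228.04891864  242.55258312] [[0.257, 0.966, -0.008], [0.966, -0.257, 0.003], [0.001, -0.009, -1.0]]
```

Emit:
{"op": "arm_command", "data": {"targets": "85 2 -1 -20 0 0 0; 85 1 -1 -20 0 0 0; 85 0 0 -20 0 0 0; 85 0 0 -12 0 0 0; 85 0 0 0 0 0 0"}}

```text
time: 1.2
position: [493.7, -230.4, 167.3]
tool_rot: [0.794, 0.608, -0.002, -0.004]
ft_force: [0.5, 0.6, -0.0]
gripper_width: 85.1
```

Emit:
{"op": "arm_command", "data": {"targets": "0 1 0 0 0 0 0; 0 0 0 0 0 0 0; 0 0 0 0 0 0 0; 0 0 0 0 0 0 0; 0 0 0 0 0 0 0", "newtons": 80}}

```text
time: 1.7
position: [496.4, -230.1, 171.0]
tool_rot: [0.793, 0.609, -0.001, -0.002]
ft_force: [0.3, 0.1, -0.6]
gripper_width: 11.5
```

Emit:
{"op": "arm_command", "data": {"targets": "0 0 0 10 0 0 0; 0 0 0 20 0 0 0; 0 0 0 20 0 0 0; 0 0 0 20 0 0 0; 0 0 0 20 0 0 0"}}

```text
time: 2.2
position: [492.5, -228.0, 254.3]
tool_rot: [0.793, 0.609, -0.005, -0.012]
ft_force: [-0.1, 0.0, -7.2]
gripper_width: 8.6
```

Emit:
{"op": "arm_command", "data": {"targets": "0 3 20 5 0 0 0.12; 0 3 20 5 0 0 0.12; 0 3 20 0 0 0 0.12; 0 3 20 0 0 0 0.12; 0 3 20 0 0 0 0.12"}}

```text
time: 2.7
position: [506.3, -127.9, 264.5]
tool_rot: [0.572, 0.82, -0.01, -0.012]
ft_force: [1.0, -0.4, -7.1]
gripper_width: 8.4
```

Emit:
{"op": "arm_command", "data": {"targets": "0 3 20 0 0 0 0.12; 0 3 20 0 0 0 0.12; 0 3 20 0 0 0 0.12; 0 3 20 0 0 0 0.12; 0 3 20 0 0 0 0.12"}}

```text
time: 3.2
position: [519.4, -23.4, 259.6]
tool_rot: [0.292, 0.956, -0.015, -0.014]
ft_force: [-0.2, -1.3, -7.7]
gripper_width: 8.3
```

Emit:
{"op": "arm_command", "data": {"targets": "0 3 20 0 0 0 0.10; 0 3 20 0 0 0 0.10; 0 2 15 0 0 0 0.05; 0 0 0 0 0 0 0; 0 0 0 0 0 0 0"}}

```text
time: 3.7
position: [525.7, 36.7, 254.6]
tool_rot: [0.162, 0.987, -0.017, -0.018]
ft_force: [-0.4, -0.2, -7.3]
gripper_width: 8.3
```

```bash
cat >> h.py <<'E'
O=np.array([599.6,223.2,0]); a=np.radians(70.3); SX=np.array([np.cos(a),np.sin(a),0]); SY=np.array([-SX[1],SX[0],0]); SR=np.stack([SX,SY,[0,0,1]])
def stand(W): return (W-O)@SR.T
def tool():
    s=monitor.sense(); R=Ro.from_quat(s["tool_rot"]).as_matrix()
    print("t",s["time"],"tcp",s["position"].round(1),"stand",stand(s["position"]).round(1),"f",(SR@s["ft_force"]).round(1),"yaw jaw",np.degrees(np.arctan2(R[1,1],R[0,1])).round(1),"z",R[:,2].round(3),"q",s["joint_pos"].round(2),"w",round(s["gripper_width"],1)); return s
E
python3 - <<'E'
from h import *
tool()
out=[]
for n in("side","scene"):
    i,d,W=cloud(n); S=stand(W); out.append(i[100:400,200:450])
    gx=(abs(S[...,0]+197)<80)&(abs(S[...,1])<100)
    dark=i.max(2)<70
    b=S[gx&dark&(S[...,2]>225)&(S[...,2]<275)]
    print(n,"bar",len(b),np.percentile(b,[2,50,98],axis=0).round(1).tolist() if len(b) else "", cv2.minAreaRect(b[:,:2].astype(np.float32)))
    t=gx&~dark&(S[...,2]>20)&(S[...,2]<215); q=S[t]
    print("grey",len(q),np.percentile(q,[2,50,98],axis=0).round(1).tolist())
    hi=q[q[:,2]>np.percentile(q[:,2],98)-6]; print("top",len(hi),np.median(hi[:,2]),cv2.minAreaRect(hi[:,:2].astype(np.float32)))
cv2.imwrite("pics/carry.png",np.hstack(out))
E
```

```text
t 3.7 tcp [525.7  36.7 254.6] stand [-200.5    6.7  254.6] f [-0.3  0.3 -7.3] yaw jaw 71.4 z [-0.042 -0.029 -0.999] q [ 0.02 -0.07  1.38 -0.03  1.87 -1.23] w 8.3
side bar 180 [[-206.2, -57.4, 227.9], [-198.2, 34.0, 257.7], [-183.2, 71.1, 272.4]] ((-193.42544555664062, 6.477409362792969), (25.413715362548828, 132.53091430664062), 4.741886138916016)
grey 1144 [[-240.0, -61.3, 94.1], [-191.0, 16.8, 192.8], [-164.0, 83.4, 197.7]]
top 760 194.01713480294842 ((-198.8241424560547, 9.989555358886719), (79.17106628417969, 148.82199096679688), 5.8821120262146)
scene bar 368 [[-204.3, -61.1, 228.2], [-196.5, 0.4, 254.6], [-182.5, 68.5, 264.6]] ((-193.4462432861328, 4.749134063720703), (25.061126708984375, 132.370849609375), 2.349395751953125)
grey 1053 [[-262.4, -84.9, 28.6], [-183.3, -17.5, 190.2], [-161.6, 77.7, 195.4]]
top 571 192.36963769529825 ((-202.31436157226562, 6.970664978027344), (81.97081756591797, 147.3938446044922), 2.0454747676849365)
```

View pics/carry.png

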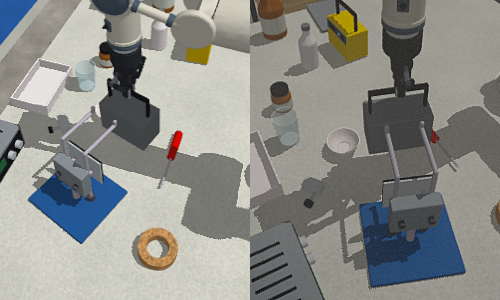

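Both views show the box hanging in the gripper, front stripe away from the stand. It sits about 6 mm to the side, is slightly tilted and about 2-3° off in yaw. I correct these and raise it to 263 mm.

Emit:
{"op": "arm_command", "data": {"targets": "0 3 -1 6 0.015 -0.021 -0.015; 0 3 -1 5 0.014 -0.021 -0.015; 0 0 0 3 0 0 0; 0 0 0 0 0 0 0; 0 0 0 0 0 0 0"}}

```text
time: 4.3
position: [532.1, 31.2, 270.9]
tool_rot: [0.181, 0.983, 0.002, 0.002]
ft_force: [-0.6, 0.1, -7.1]
gripper_width: 8.1
```

```bash
cat > box.py <<'E'
from h import *
def box(x0,zb):
    tool()
    for n in("side","scene"):
        i,d,W=cloud(n); S=stand(W)
        gx=(abs(S[...,0]-x0)<75)&(abs(S[...,1])<95); z=S[...,2]
        dark=i.max(2)<70
        t=S[gx&~dark&(abs(z-zb+60)<9)]; r=cv2.minAreaRect(t[:,:2].astype(np.float32))
        b=S[gx&dark&(abs(z-zb)<12)]; rb=cv2.minAreaRect(b[:,:2].astype(np.float32)) if len(b)>5 else 0
        A=np.c_[t[:,:2],np.ones(len(t))]; k=np.linalg.lstsq(A,t[:,2],rcond=None)[0]
        print(n,"top z",np.median(t[:,2]).round(1),"slope",k[:2].round(3),np.round(r[0],1),np.round(r[1],1),round(r[2],1),"bar",len(b),rb,np.percentile(b,[2,50,98],axis=0).round(0).tolist() if len(b)>5 else "")
    return i
E
python3 -c "
from box import *
box(-200,263)"
```

```text
t 4.3 tcp [532.1  31.2 270.9] stand [-203.5   -1.2  270.9] f [-0.1  0.6 -7.1] yaw jaw 69.1 z [ 0.005  0.003 -1.   ] q [-0.01 -0.09  1.37  0.    1.85 -1.21] w 8.1
side top z 209.4 slope [-0.02  -0.007] [-203.7   -3.5] [152.2  82.5] 88.8 bar 109 ((-198.40060424804688, -2.8093414306640625), (130.89947509765625, 24.882286071777344), 85.05294036865234) [[-206.0, -68.0, 252.0], [-199.0, 30.0, 270.0], [-186.0, 63.0, 275.0]]
scene top z 208.7 slope [-0.037  0.001] [-202.4   -4.4] [149.2  81.8] 89.3 bar 296 ((-196.95962524414062, -4.138999938964844), (130.98431396484375, 24.128156661987305), 87.93140411376953) [[-206.0, -69.0, 254.0], [-199.0, -6.0, 270.0], [-186.0, 60.0, 275.0]]
```

Emit:
{"op": "arm_command", "data": {"targets": "0 4 14 -1 0 0 0.01; 0 4 14 -1 0 0 0.005; 0 5 14 0 0 0 0; 0 5 14 0 0 0 0; 0 5 14 0 0 0 0"}}

```text
time: 4.9
position: [556.2, 107.0, 267.5]
tool_rot: [0.173, 0.985, 0.002, 0.001]
ft_force: [0.3, -0.1, -8.6]
gripper_width: 7.9
```

```bash
python3 -c "
from box import *
box(-125,263)"
```

```text
t 4.9 tcp [556.2 107.  267.5] stand [-124.     1.7  267.5] f [ 0.  -0.3 -8.6] yaw jaw 70.1 z [ 0.003  0.004 -1.   ] q [ 0.13  0.    1.29  0.    1.85 -1.09] w 7.9
side top z 206.1 slope [-0.013 -0.011] [-123.1   -0.3] [ 81.  151.3] 0.2 bar 155 ((-117.1796646118164, -0.1895751953125), (23.162778854370117, 133.5142364501953), 0.7955291867256165) [[-128.0, -62.0, 254.0], [-121.0, 32.0, 270.0], [-107.0, 66.0, 275.0]]
scene top z 205.1 slope [0.006 0.003] [-119.1   -1. ] [ 81.5 149. ] 0.1 bar 382 ((-115.27301025390625, -0.6559066772460938), (132.13870239257812, 23.99982452392578), 88.51315307617188) [[-125.0, -65.0, 253.0], [-118.0, -10.0, 268.0], [-104.0, 63.0, 273.0]]
```

Emit:
{"op": "arm_command", "data": {"targets": "0 4 11 0 0 0 0; 0 4 11 0 0 0 0; 0 3 8 0 0 0 0; 0 0 0 0 0 0 0; 0 0 0 -6 0 0 0"}}

```text
time: 5.5
position: [568.9, 141.8, 261.6]
tool_rot: [0.172, 0.985, 0.002, 0.001]
ft_force: [0.3, 0.0, -7.2]
gripper_width: 8.2
```

```bash
python3 -c "
from box import *
box(-88,258)"
```

```text
t 5.5 tcp [568.9 141.8 261.6] stand [-87.    1.4 261.6] f [ 0.2 -0.3 -7.2] yaw jaw 70.2 z [ 0.003  0.004 -1.   ] q [ 0.18  0.05  1.25  0.    1.84 -1.04] w 8.2
side top z 200.0 slope [-0.014 -0.013] [-85.7   0.1] [ 81.3 151. ] 0.2 bar 165 ((-80.5038833618164, 0.937652587890625), (132.4360809326172, 23.721267700195312), 88.8221664428711) [[-91.0, -63.0, 252.0], [-84.0, 29.0, 265.0], [-70.0, 65.0, 269.0]]
scene top z 197.4 slope [-0.003  0.002] [-86.2  -0.9] [ 80.7 150.1] 0.0 bar 377 ((-80.63911437988281, -0.932098388671875), (130.46104431152344, 23.265756607055664), 88.72667694091797) [[-91.0, -66.0, 249.0], [-83.0, -14.0, 261.0], [-70.0, 63.0, 267.0]]
```

Emit:
{"op": "arm_command", "data": {"targets": "0 0 -2 -6 0 0 0; 0 0 0 -6 0 0 0; 0 0 0 -5 0 0 0; 0 0 0 -2 0 0 0; 0 0 0 -1 0 0 0"}}

```text
time: 6.1
position: [567.8, 137.7, 237.2]
tool_rot: [0.173, 0.985, 0.002, -0.001]
ft_force: [-0.7, -0.0, 0.6]
gripper_width: 8.0
```

The load has left the gripper, so the box rests on the hooks. Releasing.

Emit:
{"op": "arm_command", "data": {"targets": "45 0 0 0 0 0 0; 45 0 0 0 0 0 0; 45 0 0 0 0 0 0; 45 0 0 15 0 0 0; 45 0 0 20 0 0 0"}}

```text
time: 6.6
position: [568.7, 137.9, 277.4]
tool_rot: [0.173, 0.985, 0.003, 0.003]
ft_force: [1.7, 0.3, -0.1]
gripper_width: 45.0
```

```bash
python3 -c "
from box import *
box(-88,236)"
```

```text
t 6.6 tcp [568.7 137.9 277.4] stand [-90.7   0.3 277.4] f [ 0.8 -1.5 -0.1] yaw jaw 70.1 z [ 0.007  0.005 -1.   ] q [ 0.18  0.05  1.22  0.    1.86 -1.04] w 45.0
side top z 175.7 slope [-0.024 -0.005] [-79.   -0.2] [105.8 150.8] 0.3 bar 155 ((-90.01724243164062, 14.915996551513672), (13.052085876464844, 102.08995819091797), 2.2126545906066895) [[-96.0, -9.0, 225.0], [-88.0, 33.0, 240.0], [-86.0, 65.0, 245.0]]
scene top z 174.9 slope [-0.015  0.002] [-79.5  -1.4] [105.8 150.1] 0.0 bar 387 ((-95.6231460571289, -1.4236373901367188), (131.6108856201172, 21.728591918945312), 89.61065673828125) [[-95.0, -66.0, 228.0], [-88.0, -10.0, 239.0], [-86.0, 63.0, 243.0]]
```

The bar sits at stand x ≈ -90, y ≈ 0, z ≈ 236 and the box is hanging. Retreating from it, then tilting the tool for the push.

Emit:
{"op": "arm_command", "data": {"targets": "45 0 0 15 0 0 0; 45 -12 -34 5 0 0 0; 0 -14 -40 0 0 0 0; 0 -14 -40 0 0 0 0; 0 -14 -40 0 0 0 0"}}

```text
time: 7.2
position: [515.4, -15.3, 300.2]
tool_rot: [0.168, 0.986, 0.005, 0.008]
ft_force: [-0.0, -0.6, 0.7]
gripper_width: 1.7
```

Emit:
{"op": "arm_command", "data": {"targets": "0 0 0 0 0.13 -0.047 0; 0 0 0 0 0.13 -0.047 0; 0 0 0 0 0.13 -0.047 0; 0 0 0 0 0.13 -0.047 0; 0 0 0 0 0.13 -0.047 0"}}

```text
time: 7.7
position: [515.6, -17.9, 304.3]
tool_rot: [0.161, 0.921, 0.347, 0.077]
ft_force: [0.7, 0.3, -0.1]
gripper_width: 0.0
```

```bash
python3 -c "
from box import *
i=box(-88,236); cv2.imwrite('pics/tilt.png',i)"
```

```text
t 7.7 tcp [515.6 -17.9 304.3] stand [-255.3   -2.2  304.3] f [ 0.5 -0.6 -0.1] yaw jaw 71.0 z [ 0.253  0.614 -0.747] q [-0.53 -0.22  1.58  0.75  1.83 -1.57] w 0.0
side top z 175.6 slope [-0.022 -0.006] [-77.8   0.8] [103.5 152.9] 2.6 bar 248 ((-91.91552734375, 0.4168701171875), (133.3192901611328, 12.685434341430664), 89.64675903320312) [[-95.0, -64.0, 227.0], [-88.0, 2.0, 240.0], [-86.0, 65.0, 244.0]]
scene top z 175.1 slope [-0.011  0.002] [-79.8  -1.1] [104.8 149.5] 0.7 bar 463 ((-89.80827331542969, -1.9683761596679688), (57.63127136230469, 123.53430938720703), 22.77751922607422) [[-95.0, -65.0, 228.0], [-88.0, -3.0, 240.0], [-86.0, 62.0, 243.0]]
```

View pics/tilt.png

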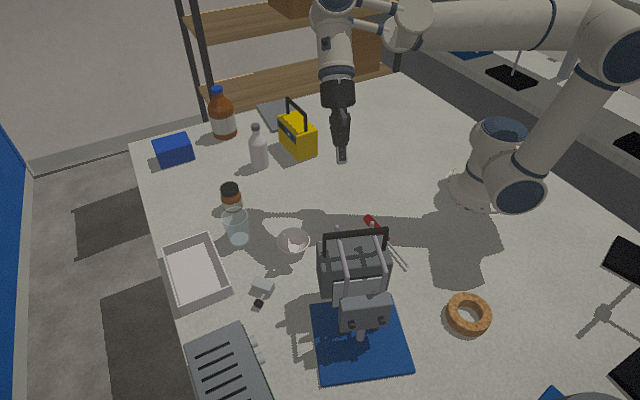

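The scene view shows the box on both hooks at (355,265), upright, with the bystanders in place. The tool is tilted 42° towards the pad. I tilt a little more and go down to the pushing height.

Emit:
{"op": "arm_command", "data": {"targets": "0 0 0 -30 0.08 -0.03 0; 0 0 0 -40 0.08 -0.03 0; 0 0 0 -40 0 0 0; 0 0 0 -40 0 0 0; 0 2 0 -20 0 0 0"}}

```text
time: 8.3
position: [517.5, -19.7, 129.2]
tool_rot: [0.157, 0.891, 0.417, 0.093]
ft_force: [-0.2, -0.3, 0.1]
gripper_width: 0.0
```

```bash
python3 -c "
from box import *
tool()"
```

```text
t 8.3 tcp [517.5 -19.7 129.2] stand [-256.3   -4.6  129.2] f [-0.4  0.1  0.1] yaw jaw 71.5 z [ 0.295  0.713 -0.636] q [-0.61 -0.12  1.86  0.86  1.62 -1.88] w 0.0
```

Emit:
{"op": "arm_command", "data": {"targets": "0 6 20 1 0 0 0.02; 0 6 20 1 0 0 0.02; 0 6 20 1 0 0 0; 0 6 18 0 0 0 0; 0 0 0 0 0 0 0"}}

```text
time: 8.8
position: [541.0, 63.9, 126.4]
tool_rot: [0.137, 0.898, 0.412, 0.078]
ft_force: [0.2, 0.2, 0.1]
gripper_width: 0.2
```

```bash
python3 -c "
from box import *
tool()
i,d,W=cloud('side'); S=stand(W)
v=cv2.resize(i[180:330,230:400],None,fx=4,fy=4); cv2.imwrite('pics/push0.png',v)
"
```

```text
t 8.8 tcp [541.   63.9 126.4] stand [-169.7    1.5  126.4] f [ 0.2 -0.2  0.1] yaw jaw 73.8 z [ 0.253  0.718 -0.649] q [-0.42 -0.12  1.87  0.86  1.52 -1.79] w 0.2
```

View pics/push0.png

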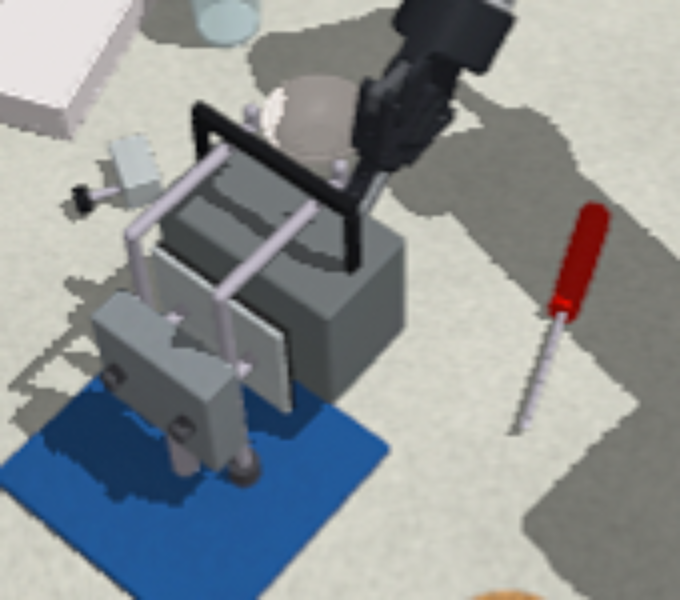

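The box hangs clear of the pad, with a visible gap, and the fingers are in front of it. Advancing gently.

Emit:
{"op": "arm_command", "data": {"targets": "0 1 4 3 0 0 0; 0 1 4 3 0 0 0; 0 1 3 0 0 0 0; 0 1 3 0 0 0 0; 0 0 0 0 0 0 0"}}

```text
time: 9.35
position: [545.6, 76.6, 133.6]
tool_rot: [0.137, 0.899, 0.41, 0.079]
ft_force: [-0.5, -0.4, 0.9]
gripper_width: 0.0
```

Emit:
{"op": "arm_command", "data": {"targets": "0 1 3 0 0 0 0; 0 1 3 0 0 0 0; 0 1 3 0 0 0 0; 0 1 3 0 0 0 0; 0 1 3 0 0 0 0"}}

```text
time: 9.85
position: [550.8, 91.5, 132.7]
tool_rot: [0.138, 0.899, 0.409, 0.079]
ft_force: [-0.4, -1.4, -0.3]
gripper_width: -0.2
```

```bash
python3 -c "
from box import *
box(-88,236)"
```

```text
t 9.85 tcp [550.8  91.5 132.7] stand [-140.4    1.6  132.7] f [-1.4 -0.1 -0.3] yaw jaw 73.7 z [ 0.255  0.713 -0.653] q [-0.36 -0.13  1.86  0.86  1.48 -1.74] w -0.2
side top z 176.4 slope [ 0.036 -0.005] [-86.3   0.3] [150.7 120.6] 90.0 bar 270 ((-122.94502258300781, 0.1844329833984375), (75.36605834960938, 131.50982666015625), 0.21399299800395966) [[-157.0, -64.0, 225.0], [-89.0, 6.0, 240.0], [-86.0, 64.0, 245.0]]
scene top z 175.8 slope [0.07 0.  ] [-76.8  -1.6] [ 98.8 149.3] 0.4 bar 505 ((-92.32970428466797, -14.9166259765625), (100.47088623046875, 132.68463134765625), 34.50672149658203) [[-157.0, -65.0, 225.0], [-89.0, -2.0, 239.0], [-86.0, 62.0, 243.0]]
```

Contact is made, and the box swings a little before the bar slides. Pushing slightly higher counters that, so I back off briefly and raise the contact by about 12 mm.

Emit:
{"op": "arm_command", "data": {"targets": "0 -2 -5 0 0 0 0; 0 -2 -5 0 0 0 0; 0 0 0 7 0 0 0; 0 0 0 5 0 0 0; 0 0 0 0 0 0 0"}}

```text
time: 10.45
position: [546.5, 80.7, 146.5]
tool_rot: [0.138, 0.898, 0.409, 0.079]
ft_force: [-0.6, -0.3, -0.2]
gripper_width: 0.2
```

Emit:
{"op": "arm_command", "data": {"targets": "0 1 3 0 0 0 0; 0 1 3 0 0 0 0; 0 1 3 0 0 0 0; 0 1 3 0 0 0 0; 0 1 3 0 0 0 0"}}

```text
time: 10.95
position: [551.8, 95.6, 145.5]
tool_rot: [0.138, 0.899, 0.408, 0.079]
ft_force: [-3.9, -9.6, 0.9]
gripper_width: -0.1
```

Emit:
{"op": "arm_command", "data": {"targets": "0 1 2 0 0 0 0; 0 1 2 0 0 0 0; 0 1 3 0 0 0 0; 0 1 3 0 0 0 0; 0 1 3 0 0 0 0"}}

```text
time: 11.45
position: [555.4, 102.5, 144.8]
tool_rot: [0.139, 0.902, 0.401, 0.079]
ft_force: [-10.1, -14.0, 6.0]
gripper_width: 0.3
```

```bash
python3 -c "
from box import *
box(-80,236)"
```

```text
t 11.45 tcp [555.4 102.5 144.8] stand [-128.6    0.9  144.8] f [-16.6   4.8   6. ] yaw jaw 73.6 z [ 0.254  0.702 -0.666] q [-0.33 -0.15  1.84  0.85  1.47 -1.69] w 0.3
side top z 177.0 slope [ 0.086 -0.008] [-74.8  -1.1] [150.5 121.7] 89.9 bar 316 ((-115.83069610595703, -1.519927978515625), (71.51642608642578, 132.6322784423828), 0.37621834874153137) [[-145.0, -63.0, 226.0], [-85.0, 7.0, 240.0], [-81.0, 63.0, 244.0]]
scene top z 177.1 slope [ 0.123 -0.001] [-65.   -2.1] [103.7 148.7] 1.1 bar 565 ((-114.97312927246094, -2.5488204956054688), (72.33711242675781, 131.6121063232422), 0.17321553826332092) [[-145.0, -66.0, 225.0], [-83.0, -2.0, 239.0], [-80.0, 60.0, 243.0]]
```

At 17 N the box is tilted by about 0.1 rad and the bar has only slid about 5 mm. The hook friction is notable and the tool is pressing down. I back off and push higher, near z = 160, with a slight upward trend.

Emit:
{"op": "arm_command", "data": {"targets": "0 -3 -7 0 0 0 0; 0 -2 -7 0 0 0 0; 0 -1 -3 7 0 0 0; 0 0 0 7 0 0 0; 0 0 0 3 0 0 0"}}

```text
time: 12.05
position: [549.6, 85.7, 164.1]
tool_rot: [0.139, 0.901, 0.402, 0.079]
ft_force: [-0.1, -0.0, -0.2]
gripper_width: -0.1
```

Emit:
{"op": "arm_command", "data": {"targets": "0 1 3 0 0 0 0; 0 1 3 0 0 0 0; 0 1 3 0 0 0 0; 0 1 3 1 0 0 0; 0 1 2 1 0 0 0"}}

```text
time: 12.55
position: [554.9, 99.8, 165.3]
tool_rot: [0.139, 0.902, 0.4, 0.079]
ft_force: [-3.3, -7.1, 0.5]
gripper_width: 0.6
```

```bash
python3 -c "
from box import *
box(-80,236)"
```

```text
t 12.55 tcp [554.9  99.8 165.3] stand [-131.3    0.5  165.3] f [-7.8  0.7  0.5] yaw jaw 73.7 z [ 0.254  0.7   -0.667] q [-0.33 -0.16  1.82  0.84  1.5  -1.66] w 0.6
side top z 175.9 slope [ 0.012 -0.006] [-86.1  -2.2] [129.4 152.7] 1.4 bar 328 ((-113.1148910522461, -1.20245361328125), (131.50405883789062, 82.29057312011719), 89.70933532714844) [[-147.0, -64.0, 226.0], [-77.0, 6.0, 240.0], [-73.0, 63.0, 246.0]]
scene top z 175.3 slope [0.02 0.  ] [-88.1  -2. ] [150.1 132. ] 89.1 bar 600 ((-112.32759094238281, -2.5790328979492188), (82.11532592773438, 132.40859985351562), 0.17694899439811707) [[-143.0, -67.0, 226.0], [-76.0, -1.0, 239.0], [-72.0, 60.0, 245.0]]
```

Much better: the bar slides (now about -77) and the tilt is about 0.015 rad. Continuing.

Emit:
{"op": "arm_command", "data": {"targets": "0 1 2 0 0 0 0; 0 1 2 1 0 0 0; 0 1 2 0 0 0 0; 0 1 2 1 0 0 0; 0 0 0 0 0 0 0"}}

```text
time: 13.15
position: [557.7, 103.9, 166.6]
tool_rot: [0.14, 0.904, 0.395, 0.078]
ft_force: [-4.7, -6.0, 6.0]
gripper_width: -0.1
```

```bash
python3 -c "
from box import *
box(-70,236)"
```

```text
t 13.15 tcp [557.7 103.9 166.6] stand [-126.5   -0.8  166.6] f [-7.3  2.4  6. ] yaw jaw 73.5 z [ 0.252  0.693 -0.675] q [-0.32 -0.16  1.81  0.83  1.5  -1.65] w -0.1
side top z 175.7 slope [-0.011 -0.006] [-64.8  -2.3] [150.3 138.6] 89.6 bar 315 ((-104.47652435302734, -2.5670547485351562), (79.35460662841797, 132.4274139404297), 0.5474265813827515) [[-141.0, -66.0, 226.0], [-69.0, 5.0, 240.0], [-65.0, 62.0, 245.0]]
scene top z 175.1 slope [-0.005 -0.002] [-70.2  -3.5] [150.6 149.3] 90.0 bar 603 ((-82.05848693847656, -11.422286987304688), (104.69621276855469, 114.43964385986328), 31.672515869140625) [[-137.0, -68.0, 226.0], [-69.0, -2.0, 239.0], [-65.0, 59.0, 246.0]]
```

Emit:
{"op": "arm_command", "data": {"targets": "0 1 2 0 0 0 0; 0 1 2 0 0 0 0; 0 0 2 0 0 0 0; 0 1 2 0 0 0 0; 0 0 0 0 0 0 0"}}

```text
time: 13.75
position: [558.9, 105.8, 166.8]
tool_rot: [0.141, 0.907, 0.389, 0.078]
ft_force: [-5.9, -8.1, 4.8]
gripper_width: -0.2
```

```bash
cat > pad.py <<'E'
from box import *
def pad():
    tool()
    i,d,W=cloud('scene'); S=stand(W); z=S[...,2]; y=S[...,1]
    # back top edge of box, bar, and pad's top region
    t=S[(abs(z-176)<3)&(abs(y)<70)&(S[...,0]>-60)&(S[...,0]<-5)]
    print("box back edge x 97-99.5%",np.percentile(t[:,0],[97,99,99.5]).round(1),len(t))
    for s in(-1,1):
        e=t[(s*t[:,1]>25)]; print(" y side",s,np.percentile(e[:,0],[97,99]).round(1))
    b=S[(i.max(2)<70)&(z>237)&(z<247)&(abs(y)<65)&(abs(y)>15)&(S[...,0]>-100)]; print("bar x",np.percentile(b[:,0],[3,50,97]).round(1),"z top",np.median(b[:,2]).round(1))
    p=S[(abs(z-163)<6)&(abs(y)<50)&(S[...,0]>-45)&(S[...,0]<0)]; print("pad top x",np.percentile(p[:,0],[3,50,97]).round(1) if len(p) else 0,len(p))
    k=S[(abs(z-176)<5)&(abs(y)<70)&(S[...,0]>-95)&(S[...,0]<-30)]
    A=np.c_[k[:,:2],np.ones(len(k))]; print("top slope",np.linalg.lstsq(A,k[:,2],rcond=None)[0][:2].round(3))
E
python3 -c "
from pad import *
pad()"
```

```text
t 13.75 tcp [558.9 105.8 166.8] stand [-124.3   -1.3  166.8] f [-9.6  2.8  4.8] yaw jaw 73.5 z [ 0.25   0.684 -0.685] q [-0.31 -0.16  1.8   0.82  1.49 -1.64] w -0.2
box back edge x 97-99.5% [-29.  -28.5 -28. ] 766
 y side -1 [-29.3 -28.8]
 y side 1 [-29.  -28.5]
bar x [-73.1 -67.2 -63.8] z top 240.7
pad top x [-29.3 -22.  -17.3] 308
top slope [ 0.005 -0.001]
```

Emit:
{"op": "arm_command", "data": {"targets": "0 1 3 0 0.008 -0.003 0; 0 1 3 0 0.008 -0.003 0; 0 0 3 0 0.008 -0.003 0; 0 1 3 0 0.008 -0.003 0; 0 1 3 0 0.008 -0.003 0"}}

```text
time: 14.3
position: [562.1, 113.9, 166.9]
tool_rot: [0.141, 0.901, 0.402, 0.083]
ft_force: [-10.7, -15.8, 6.5]
gripper_width: -0.3
```

```bash
python3 -c "
from pad import *
pad()"
```

```text
t 14.3 tcp [562.1 113.9 166.9] stand [-115.5   -1.5  166.9] f [-18.5   4.8   6.5] yaw jaw 73.7 z [ 0.262  0.7   -0.664] q [-0.3  -0.16  1.81  0.85  1.47 -1.64] w -0.3
box back edge x 97-99.5% [-20.6 -20.  -19.6] 970
 y side -1 [-20.8 -19.7]
 y side 1 [-20.5 -19.9]
bar x [-63.4 -57.6 -54.4] z top 240.8
pad top x [-20.4 -13.7  -9.5] 293
top slope [-0.002  0.002]
```

Emit:
{"op": "arm_command", "data": {"targets": "0 0 0 0 0 0 0; 0 0 0 0 0 0 0; 0 0 0 0 0 0 0; 0 0 0 0 0 0 0; 0 0 0 0 0 0 0"}}

```text
time: 14.85
position: [561.0, 111.1, 167.1]
tool_rot: [0.141, 0.902, 0.399, 0.082]
ft_force: [-3.2, -6.5, 2.2]
gripper_width: -0.0
```

```bash
python3 -c "
from pad import *
pad()"
```

```text
t 14.85 tcp [561.  111.1 167.1] stand [-118.5   -1.5  167.1] f [-7.2  0.8  2.2] yaw jaw 73.6 z [ 0.261  0.697 -0.668] q [-0.3  -0.16  1.81  0.84  1.48 -1.64] w -0.0
box back edge x 97-99.5% [-23.4 -22.5 -22. ] 899
 y side -1 [-23.8 -23.1]
 y side 1 [-23.4 -23.1]
bar x [-65.8 -59.7 -56.6] z top 240.7
pad top x [-23.2 -16.4 -12.6] 291
top slope [-0.002  0.002]
```

The pad is back about 12 mm (≈10 N), square and level. Holding for over 2 s, with small forward trims to stop it creeping back.

Emit:
{"op": "arm_command", "data": {"targets": "0 0 0.5 0 0 0 0; 0 0 0.5 0 0 0 0; 0 0 0.5 0 0 0 0; 0 0 0.5 0 0 0 0; 0 0 0.5 0 0 0 0"}}

```text
time: 15.4
position: [560.9, 111.1, 167.2]
tool_rot: [0.142, 0.904, 0.396, 0.083]
ft_force: [-3.2, -6.8, 2.4]
gripper_width: 0.1
```

```bash
python3 -c "
from pad import *
pad()"
```

```text
t 15.4 tcp [560.9 111.1 167.2] stand [-118.5   -1.4  167.2] f [-7.5  0.7  2.4] yaw jaw 73.6 z [ 0.261  0.692 -0.673] q [-0.3  -0.16  1.81  0.84  1.48 -1.64] w 0.1
box back edge x 97-99.5% [-23.6 -22.4 -21.9] 898
 y side -1 [-23.8 -22.5]
 y side 1 [-23.3 -22.3]
bar x [-66.4 -60.1 -56.6] z top 240.8
pad top x [-23.3 -16.6 -12.2] 289
top slope [-0.007  0.002]
```

Stable. Holding for several more calls.

Emit:
{"op": "arm_command", "data": {"targets": "0 0 0.5 0 0 0 0; 0 0 0.5 0 0 0 0; 0 0 0.5 0 0 0 0; 0 0 0.5 0 0 0 0; 0 0 0.5 0 0 0 0"}}

```text
time: 15.95
position: [560.9, 111.2, 167.3]
tool_rot: [0.142, 0.905, 0.393, 0.083]
ft_force: [-3.0, -6.1, 1.7]
gripper_width: -0.0
```

Emit:
{"op": "arm_command", "data": {"targets": "0 0 0.5 0 0.002 -0.001 0; 0 0 0.5 0 0.002 -0.001 0; 0 0 0.5 0 0.002 -0.001 0; 0 0 0.5 0 0.002 -0.001 0; 0 0 0.5 0 0.002 -0.001 0"}}

```text
time: 16.45
position: [560.9, 111.2, 167.2]
tool_rot: [0.142, 0.904, 0.395, 0.085]
ft_force: [-3.5, -6.3, 2.1]
gripper_width: -0.0
```

Emit:
{"op": "arm_command", "data": {"targets": "0 0 0.5 0 0.002 -0.001 0; 0 0 0.5 0 0.002 -0.001 0; 0 0 0.5 0 0.002 -0.001 0; 0 0 0.5 0 0.002 -0.001 0; 0 0 0.5 0 0.002 -0.001 0"}}

```text
time: 16.95
position: [560.8, 111.2, 167.2]
tool_rot: [0.142, 0.903, 0.397, 0.087]
ft_force: [-3.5, -6.0, 3.0]
gripper_width: 0.0
```

Emit:
{"op": "arm_command", "data": {"targets": "0 0 0.5 0 0.002 -0.001 0; 0 0 0.5 0 0.002 -0.001 0; 0 0 0.5 0 0.002 -0.001 0; 0 0 0.5 0 0.002 -0.001 0; 0 0 0.5 0 0.002 -0.001 0"}}

```text
time: 17.45
position: [560.8, 111.1, 167.1]
tool_rot: [0.143, 0.902, 0.399, 0.09]
ft_force: [-3.8, -7.2, 3.0]
gripper_width: 0.2
```

```bash
python3 -c "
from pad import *
pad()
i,d,W=cloud('side'); cv2.imwrite('pics/final.png',cv2.resize(i[180:330,230:400],None,fx=4,fy=4))
"
```

```text
t 17.45 tcp [560.8 111.1 167.1] stand [-118.6   -1.2  167.1] f [-8.1  1.1  3. ] yaw jaw 73.9 z [ 0.275  0.693 -0.666] q [-0.31 -0.18  1.83  0.85  1.46 -1.65] w 0.2
box back edge x 97-99.5% [-23.9 -22.8 -22.5] 892
 y side -1 [-24.2 -23.2]
 y side 1 [-23.9 -22.8]
bar x [-65.9 -60.  -56.4] z top 240.9
pad top x [-23.3 -16.4 -12.5] 286
top slope [-0.005  0.   ]
```

View pics/final.png

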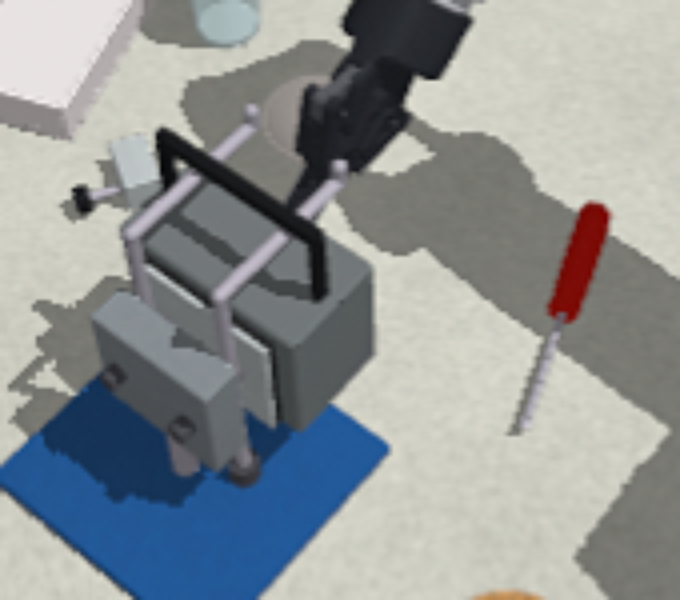

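The final view shows the box flat against the pad, with the bar on both hooks and the fingers pressing on its front. It has been steady for more than 2.5 s, so I hand in.

```bash
python3 -c "
from h import *
print(arm.finish_job()); tool()"
```

```text
the job is handed in; nothing more can be done
None
the job is handed in; nothing more can be done
```

The control box hangs by its handle on both hooks, blue-striped front outwards. I handed the job in at about 17.5 s with the closed fingers still pressing it against the pad. No verdict was reported.

- **Hanging:** I carried the box by the handle bar and set it down with the bar at stand x ≈ -90 mm, y ≈ 0. It was clear of the pad when I let go.
- **First pushes failed:** Pushing at heights of about 133 and 145 mm only swung the box, tilting it up to about 0.1 rad. I backed off twice, before the final press, and pushed again at about 165 mm, where it slid back square.
- **Last checks:** The pad was back about 12 mm, which is roughly 9.5 N. The tilt was about 0.005 rad, the left and right sides of the back edge agreed within 0.5 mm, and the bar was at stand x ≈ -61 mm. This held steady for more than 2.5 s.
- **A disagreement:** The wrist measured about 8 N along the push, less than the pad's estimated 9.5 N. I put this down to hook friction holding some of the load after a brief overshoot to about 18 N at the wrist, with the pad at about 12 N.
- **Bystanders:** I did not measure them again at the end, but those visible in the last pictures looked unmoved.

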